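Lift a carved panel out of its drying tray with a spatula and lay it on the carving board

TASK

Slide the spatula under the carved panel in the drying tray and lift the panel out on the blade, without fingers on the panel. Set the spatula down flat on the bench with the panel still lying on it and let go; then take the panel by its long edges and lay it flat on the carving board, between the two end cleats, square to them and fully on the board, not dropped. Leave the spatula lying flat on the bench and the other things on the bench where they are.

Things in the scene. Friction and masses are not known exactly. Their poses are not given: they have to be found in the camera images.
- panel: carved wooden panel, 100 (x) x 64 (y) x 14 (z) mm, 0.05 to 0.1 kg, shallow leaf relief on top (under 2 mm). Origin: centre of its underside. x along its length, z up. It starts in the tray on two battens, within 4 mm of the tray's middle.
- spatula: cranked spatula lying flat, 200 mm long, 0.14 kg. Steel blade 100 (x) x 34 (y) x 2.5 (z) mm; origin: centre of its underside; x points to its front edge. Neck rises from x = -50 to -78 mm. Wooden handle 22 mm wide (y), z 19 to 43 mm, x -75 to -150 mm; a heel under its end reaches down to blade level, so it rests level.
- spatula_grip (a point): the middle of the spatula's handle height, 105 mm behind the blade's centre (spatula x = -105 mm, z = 31 mm): a good place to hold it, across y, from above.
- tray: fixed wooden drying tray 140 (x) x 92 (y) x 36 (z) mm, open on top and at its -x end. Origin: centre of underside. Floor 5 mm, walls 8 mm thick, side walls 76 mm apart. On two battens along x (8 wide, 10 high, at y = +-27 mm) lies the panel, its length along x. Under it a gap 46 mm wide, z 5 to 15 mm, open at -x; no room for fingers beside it.
- board: fixed wooden carving board, 160 (x) x 110 (y) x 18 (z) mm, with two cleats across its ends, 14 mm wide and 8 mm high, 116 mm apart inside (x from -58 to +58 mm). Origin: centre of its underside, on the bench. x along its length. The panel's length goes along x.
- board_bed (a point): centre of the carving board's upper face, between the cleats, 18 mm above the bench; axes as the board's.
- mallet: bystander: round wooden mallet standing on its head, 84 mm wide, 220 mm high; origin under its centre.
- oil: bystander: amber glass jar of oil, 72 mm wide, 130 mm high; origin under its centre.
- chisel_wide: bystander: wide chisel lying down, 225 mm long, 24 mm high; origin near its ferrule, x to its edge.
- chisel_narrow: bystander: narrow chisel lying down, 225 mm long, 24 mm high; origin near its ferrule, x to its edge.
- sander: bystander: cork sanding block, 50 x 100 x 35 mm; origin under its centre.
- rosette: bystander: round carved rosette, 90 mm wide, 22 mm high; origin under its centre.
- brush: bystander: brush lying on the bench.

How it is judged:
By the outcome, as a careful person would: the job done as asked, in the order asked, and still so for the second after the job is handed in, with the robot touching nothing.
It also fails if it takes over 72 s, if anything falls off the work surface, if the arm or the gripper's body presses on something with over 40 N, if the wrist force passes 120 N, or if a joint passes its speed limit or range.

ROBOT

A 6-joint arm with a two-finger parallel gripper is mounted at the origin on the work surface. World frame = base frame: x ahead of the robot, y to its left, z up, the work surface at z = 0. Lengths are in m, angles in rad, forces in N, time in s.
With the tool pointing down it reaches from about 0.225 to 0.875 m from the base axis. Payload 3.4 kg.
Tool frame: the origin (TCP) lies at the very end of the fingers, on their centre line; the grasp point (between the pads) lies 19 mm behind it (manip.tcp_to_grasp is the distance from the TCP to the grasp point, in m); z points along the fingers, y is the line along which they close (so a half turn about z gives the same grasp; the last joint's range is limited). The gripper opens to 85 mm and grips with 20 to 120 N. Pads are 22 mm wide; open, the fingers measure 114 mm over their backs; the gripper's body (76 mm by 85 mm) begins 54 mm behind the grasp point. The pads swing forward as they close: fully open they stand 13 mm farther back than shut.
Start: joints at [1.088, 0.276, 1.505, -0, 1.361, -0.121], TCP at [0.204, 0.538, 0.231] pointing down, gripper open.
Joint ranges: [-2.89, 2.89], [-0.75, 2.08], [0.22, 2.7], [-1.18, 4.32], [0.11, 2.71], [-2.7, 2.7]. Speed limits (rad/s): [2.57, 2.57, 3.14, 3.14, 3.14, 3.14].

INTERFACE

Orientations are given as a unit quaternion [w, x, y, z].
In Python, from rig import status, get_image, job, manip gives the robot as it stands.
- The arm moves only by the tool apply_moves, never from a script. Its arguments are lists of equal length, an entry for each row: "xyz": the shift along the tool's x, y, z each as a share of 0.3 m, from -1 to 1, a list of three; "rot": the turn, a rotation vector about the tool's x, y, z each as a share of 60 degrees, from -1 to 1, a list of three; "hand": the opening, from -1 (shut) to 1 (fully open). A call has 1 to 8 rows; each row shifts and turns the commanded pose from where the row before left it, along the tool's axes as they then stand; what a row does not reach is not made up. A row lasts 1/8 s, in which the tool goes at most 62.5 mm and 10.7 degrees, less where a joint would pass 70% of its speed; a pose out of reach is approached as far as the arm can. A call with a number of a shift or a turn outside -1 to 1 is refused whole. A call with a gripper value outside its range is refused whole. The fingers move at their own pace and stop on an object; "force" is the grip in N (left out, the last holds). Time passes only in rows, so rows that do not move let the fingers close. It gives the time, the measured TCP pose, the force, the opening and the grip force at its end, in the units of the state.
- status.get_state(): the state, without advancing time (a new reading comes with each control period).
- get_image(name): name is "scene" or "top"; returns a dict with "pixels" (384x512x3 uint8, red, green, blue), "fovy" (degrees; the focal length in pixels is half the picture's height over the tangent of half this angle, whatever the lens; pixels are square), "cx", "cy" (the principal point, pixels), "origin" and "orientation" of the camera in the world. Camera axes: x right, y down, z forward; pixel columns grow to the right and rows downward; lengths in m; the calibration is good to about 2 mm. A picture is of the moment at which its call begins. There is no depth.
- job.sign_off(): hands the job in; it is judged then, once.
The state is a dict: "clock": time; "qpos": joint angles; "qd": joint speeds; "effort": joint torques, N m; "position": TCP position; "ee_rot": TCP orientation; "contact_force": force on the tool from outside, world axes, zero at the start; "moment": the same for the moment, N m; "width": finger opening in m; "gripper_force": force on a finger pad.
Only numpy, scipy, OpenCV 4.12 (cv2) and the standard library are available. Lean on these libraries where they do the work, as an engineer would, in place of code of your own. Each camera call takes 0.05 s, during which the arm holds its last target. There are 200 camera calls.

## Working session

There is one attempt and no reset: what is moved stays moved. The work goes in short steps, Python scripts to look and compute and a tool call to move; the robot and the scene stay as the last step left them, time stands still between calls to the robot, and variables do not carry over. Pictures are saved under pics/ and viewed, at most 10 in all, crops included, and the job is handed in when it is done.

Besides the shell and the picture viewer there is one more tool, called after ">>>" as name(argument=value, ...), one argument or row to a line, values as JSON. apply_moves: Moves the arm, as the interface text tells. Its arguments: {"type":"object","properties":{"xyz":{"type":"array","items":{"type":"array","items":{"type":"number","minimum":-1,"maximum":1}}},"rot":{"type":"array","items":{"type":"array","items":{"type":"number","minimum":-1,"maximum":1}}},"hand":{"type":"array","items":{"type":"number"}},"force":{"type":"number"}},"required":["xyz","rot","hand"]}

```bash
ls; mkdir -p pics
cat > h.py <<'E'
import numpy as np, cv2
from scipy.spatial.transform import Rotation as R
from rig import status, get_image, job, manip
def q2R(q): return R.from_quat([q[1],q[2],q[3],q[0]]).as_matrix()
def grab(n):
    im=get_image(n); im['R']=q2R(im['orientation']); im['o']=np.array(im['origin'])
    im['f']=192/np.tan(np.radians(im['fovy'])/2); return im
def ray(im,u,v):
    d=np.array([(u-im['cx'])/im['f'],(v-im['cy'])/im['f'],1.]); return im['R']@d
def onz(im,u,v,z):
    d=ray(im,u,v); return im['o']+d*(z-im['o'][2])/d[2]
def proj(im,p):
    c=im['R'].T@(np.array(p)-im['o']); return im['cx']+im['f']*c[0]/c[2], im['cy']+im['f']*c[1]/c[2]
def tri(ia,a,ib,b):
    d1,d2=ray(ia,*a),ray(ib,*b); A=np.stack([d1,-d2],1)
    s=np.linalg.lstsq(A,ib['o']-ia['o'],rcond=None)[0]
    p,q=ia['o']+s[0]*d1, ib['o']+s[1]*d2; return (p+q)/2, np.linalg.norm(p-q)
def save(im,name,s=1.56,crop=None):
    p=im['pixels'][:,:,::-1]
    if crop: x0,y0,x1,y1=crop; p=p[y0:y1,x0:x1]
    cv2.imwrite('pics/'+name,cv2.resize(np.ascontiguousarray(p),None,fx=s,fy=s,interpolation=cv2.INTER_CUBIC))
E
python3 - <<'E'
from h import *
for n in('scene','top'):
    im=grab(n); save(im,n+'0.png'); np.save(n+'0.npy',im['pixels']); print(n,im['fovy'],im['cx'],im['cy'],im['o'],im['R'].round(3).tolist())
print(status.get_state(), manip.tcp_to_grasp)
E
```

```text
pics
scene 47.3493143109334 257.2426928814136 199.41148787889844 [ 0.88130465 -0.53271601  0.98635036] [[0.794, 0.519, -0.316], [0.608, -0.674, 0.42], [0.005, -0.526, -0.851]]
top 56.25201235751713 258.9619926512615 194.09350790446518 [ 0.39830442 -0.08912749  1.06467117] [[0.009, -0.991, 0.135], [-1.0, -0.009, 0.008], [-0.007, -0.135, -0.991]]
{'clock': 0.1, 'qpos': array([ 1.08798023e+00,  2.76539714e-01,  1.50598429e+00,  1.41509752e-05,
        1.36070080e+00, -1.21008821e-01]), 'qd': array([ 0.00132145, -0.0022269 , -0.00247451,  0.00060714,  0.00021301,
        0.00013071]), 'effort': array([ 1.58106071e-03, -4.17698872e+01, -2.46406281e+01, -1.26289865e-04,
        5.83215966e-03,  6.84340478e-07]), 'position': array([0.20332081, 0.53736329, 0.23053053]), 'ee_rot': array([-2.49262394e-04,  1.79919938e-01,  9.83680919e-01, -7.77104449e-04]), 'contact_force': array([-0.12106383, -1.1669354 , -0.29906175]), 'moment': array([0.04222109, 0.03355911, 0.02445786]), 'gripper_force': 0.0, 'width': 0.08561305027919175} 0.0187
```

View pics/scene0.png

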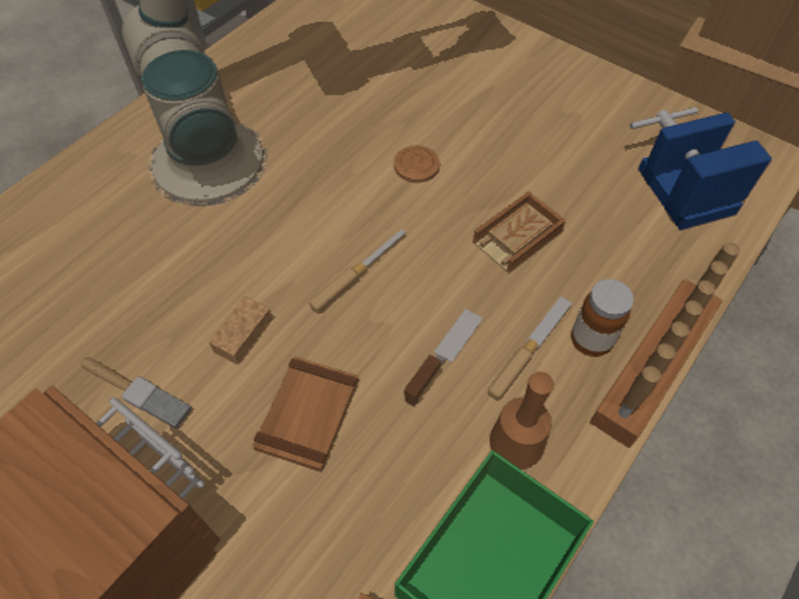

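View pics/top0.png

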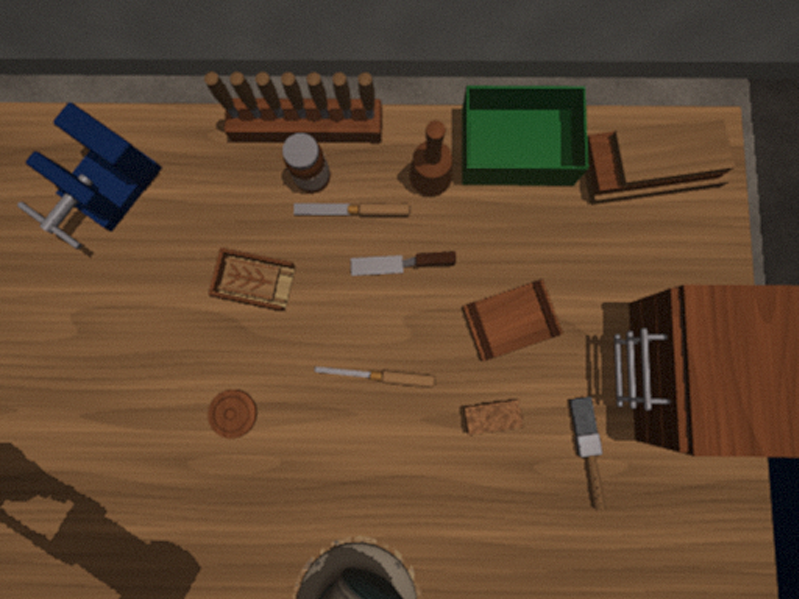

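The scene view shows the tray at about (518,232), the spatula at (445,355) and the board at (307,413). In the top view they are at (252,279), (400,262) and (512,320). The tray's open end faces the spatula, which is already roughly lined up with it.

Run:
```python
import numpy as np,cv2
s=np.load('scene0.npy')[:,:,::-1];t=np.load('top0.npy')[:,:,::-1]
def c(p,x0,y0,x1,y1,f): return cv2.resize(np.ascontiguousarray(p[y0:y1,x0:x1]),None,fx=f,fy=f,interpolation=cv2.INTER_NEAREST)
A=c(t,130,153,230,203,4); B=c(t,220,153,320,203,4)
C=c(s,295,120,365,175,5);D=c(s,255,195,315,260,5)
A=cv2.convertScaleAbs(A,alpha=1.6);B=cv2.convertScaleAbs(B,alpha=1.6)
out=np.zeros((600,800,3),np.uint8)
out[:200,:400]=A;out[:200,400:800]=B;out[200:475,:350]=C;out[200:525,400:700]=D
cv2.imwrite('pics/z.png',out)
```

```text
(no output)
```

View pics/z.png

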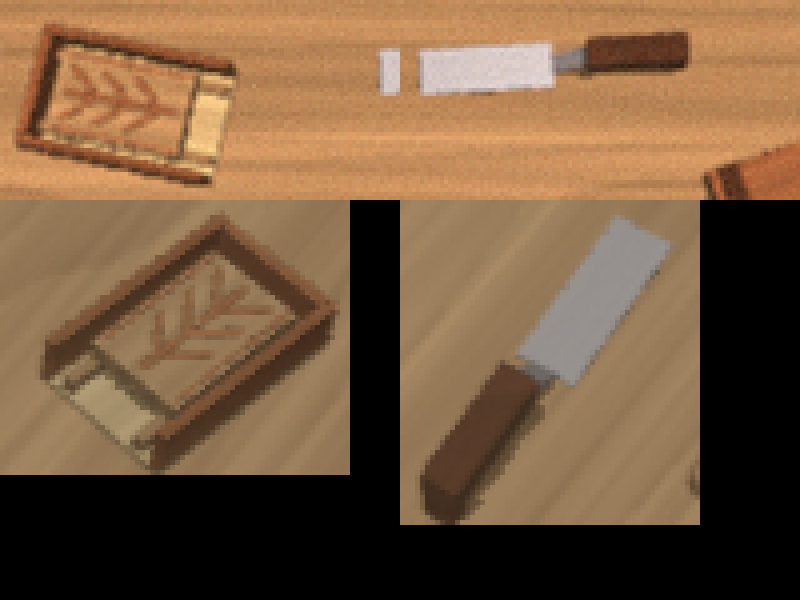

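The zoom shows the tray rim corners, the light blade and the dark handle clearly in both views. Next I measure the rim corners, blade and handle by triangulation and masks.

```bash
cat >> h.py <<'E'
def blob(im,mask,roi):
    m=np.zeros_like(mask); x0,y0,x1,y1=roi; m[y0:y1,x0:x1]=mask[y0:y1,x0:x1]
    n,l,s,c=cv2.connectedComponentsWithStats(m.astype(np.uint8),connectivity=8)
    k=1+np.argmax(s[1:,4]); m=(l==k).astype(np.uint8)
    cn=max(cv2.findContours(m,cv2.RETR_EXTERNAL,cv2.CHAIN_APPROX_NONE)[0],key=len)
    return c[k],s[k,4],cv2.minAreaRect(cn),m
def hsv(im): return cv2.cvtColor(im['pixels'],cv2.COLOR_RGB2HSV).astype(int)
def axis(im,m,z):  # centre, yaw, length, width of a mask cast on plane z
    v,u=np.nonzero(m); P=np.array([onz(im,a,b,z)[:2] for a,b in zip(u,v)])
    r=cv2.minAreaRect(P.astype(np.float32)*1000); c=P.mean(0); w,V=np.linalg.eigh(np.cov((P-c).T))
    return c,np.degrees(np.arctan2(V[1,1],V[0,1])),np.sqrt(12*w[::-1]),r
E
python3 - <<'E'
from h import *
T=grab('top');S=grab('scene')
t=[(48,25),(18,145),(212,183),(236,66)];s=[(222,215),(44,348),(158,470),(336,306)]
# order: rear-a, ... match by projecting top corners at z=.036 into scene
for u,v in t:
    q=(u/4-.5+130,v/4-.5+153);p=onz(T,*q,.036);pp=proj(S,p);print(q,p.round(4),[round((pp[0]+.5-295)*5),round((pp[1]+.5-120)*5+200)])
for n,im,rb in(('T',T,(215,155,268,182)),('S',S,(270,190,315,260))):
    h=hsv(im); print(n,'blade px',im['pixels'][169 if n=='T' else 215,240 if n=='T' else 295])
    m=(h[...,1]<60)&(h[...,2]>100)
    c,a,r,mm=blob(im,m,rb);print(a,axis(im,mm,.0025))
    m=(h[...,2]<(75 if n=='T' else 110))&(h[...,1]>90)
    c,a,r,mm=blob(im,m,(262,155,295,175) if n=='T' else (255,225,290,262));print('handle',c,a,axis(im,mm,.043))
    u,v=(277,166) if n=='T' else (272,240); print('px',im['pixels'][v,u],h[v,u])
E
```

```text
(141.5, 158.75) [0.6402 0.2649 0.036 ] [332, 307]
(134.0, 188.75) [0.5509 0.282  0.036 ] [211, 214]
(182.5, 198.25) [0.5244 0.1399 0.036 ] [33, 347]
(188.5, 169.0) [0.6106 0.1257 0.036 ] [151, 441]
T blade px [134 124 122]
363 (array([ 0.61636535, -0.0262647 ]), np.float64(94.16814571869503), array([0.09957894, 0.03366302]), ((616.4089965820312, -26.91946029663086), (33.7296257019043, 99.76715087890625), 3.5340137481689453))
handle [278.72052402 166.06550218] 229 (array([ 0.61997015, -0.13751837]), np.float64(94.85122777468182), array([0.07465003, 0.0267089 ]), ((620.1533813476562, -134.0275421142578), (26.591705322265625, 79.47764587402344), 3.242530107498169))
px [57 33 22] [  9 157  57]
S blade px [150 145 142]
462 (array([ 0.61774383, -0.02721743]), np.float64(93.51637171360423), array([0.10282791, 0.03434689]), ((617.7872314453125, -28.023033142089844), (34.652587890625, 105.95925903320312), 3.8058745861053467))
handle [270.46192893 243.52791878] 394 (array([ 0.63073451, -0.14558235]), np.float64(96.28771714585409), array([0.0843257 , 0.02897605]), ((630.7391357421875, -145.65158081054688), (30.382108688354492, 88.03401947021484), 3.9087443351745605))
px [89 60 43] [ 11 132  89]
```

Run:
```python
from h import *
T=grab('top');S=grab('scene')
t=np.array([(48,25),(18,145),(212,183),(236,66)],float)/4-.5+[130,153]
s=(np.array([(336,306),(222,215),(44,348),(158,440)],float)-[0,200])/5-.5+[295,120]
crit=(3,40,.01)
def sub(im,p):
    g=cv2.cvtColor(im['pixels'],cv2.COLOR_RGB2GRAY); return cv2.cornerSubPix(g,p.astype(np.float32).reshape(-1,1,2),(3,3),(-1,-1),crit).reshape(-1,2)
for a,b in((t,s),(sub(T,t),sub(S,s))):
    P=[]
    for x,y in zip(a,b):
        p,e=tri(T,x,S,y);P.append(p);print(x,y,p.round(4),round(e*1000,1))
    P=np.array(P);c=P.mean(0);d=(P[0]+P[1]-P[2]-P[3]);w=P[0]+P[3]-P[1]-P[2];print('c',c.round(4),'yaw',np.degrees(np.arctan2(d[1],d[0])).round(2),'yaww',np.degrees(np.arctan2(w[1],w[0])).round(2),np.linalg.norm(d[:2])/2,np.linalg.norm(w[:2])/2)
# wall-mask per view
for n,im,roi in(('T',T,(130,153,195,203)),('S',S,(295,118,366,176))):
    h=hsv(im); x0,y0,x1,y1=roi
    m=(h[...,0]<=11)&(h[...,1]>95)&(h[...,2]<(125 if n=='T' else 140))
    c,a,r,mm=blob(im,m,roi); k=cv2.convexHull(np.argwhere(mm)[:,::-1].astype(np.int32)); full=np.zeros_like(mm);cv2.fillConvexPoly(full,k,1)
    print(n,a,full.sum(),axis(im,full,.036),[im['pixels'][int(v),int(u)].tolist() for u,v in ((t if n=='T' else s)+ (2 if n=='T' else 0))])
    cv2.imwrite('pics/m'+n+'.png',cv2.resize(full[y0:y1,x0:x1]*120+mm[y0:y1,x0:x1]*120,None,fx=5,fy=5,interpolation=0))
# board
for n,im,roi in(('T',T,(290,170,365,235)),('S',S,(155,222,235,305))):
    h=hsv(im);m=(h[...,0]<=11)&(h[...,1]>95)
    c,a,r,mm=blob(im,m,roi);print('board',n,a,axis(im,mm,.018),axis(im,mm,.026)[3], cv2.boundingRect(mm))
```

```text
[141.5  158.75] [361.7 140.7] [0.6411 0.266  0.0357] 2.4
[134.   188.75] [338.9 122.5] [0.5534 0.2853 0.0327] 5.5
[182.5  198.25] [303.3 149.1] [0.5268 0.1427 0.0329] 5.7
[188.5 169. ] [326.1 167.5] [0.6119 0.127  0.036 ] 3.6
c [0.5833 0.2053 0.0343] yaw 78.79 yaww -11.47 0.1435300761618519 0.08820397603090334
[141.13559 159.13162] [362.1355 141.6344] [0.6418 0.2697 0.0284] 2.8
[133.71068 189.82256] [338.34567 122.49138] [0.5508 0.2874 0.0291] 5.7
[182.90202 196.86438] [303.49182 148.36047] [0.5293 0.1394 0.0417] 4.6
[188.5 169. ] [326.1 167.5] [0.6119 0.127  0.036 ] 3.6
c [0.5835 0.2059 0.0338] yaw 79.97 yaww -9.83 0.14759485556103227 0.08809788308112577
T 292 1581 (array([0.5823339, 0.2058017]), np.float64(77.93771281941132), array([0.14402118, 0.0941298 ]), ((582.2787475585938, 205.88658142089844), (146.55413818359375, 95.0847396850586), 77.79452514648438)) [[98, 56, 31], [89, 59, 40], [127, 93, 59], [112, 78, 53]]
S 2 2 (array([0.62188557, 0.26139814]), np.float64(160.9749884115354), array([1.05393950e-02, 3.56447671e-11]), ((621.8856201171875, 261.39813232421875), (4.302722930908203, 0.0), 160.9748077392578)) [[132, 95, 65], [153, 123, 88], [142, 114, 81], [80, 57, 39]]
board T 1833 (array([ 0.51070071, -0.28325468]), np.float64(109.49562099934788), array([0.15893855, 0.107914  ]), ((511.3465576171875, -283.537109375), (109.2444839477539, 161.7204132080078), 19.500267028808594)) ((510.4825744628906, -282.05120849609375), (108.40950012207031, 160.48435974121094), 19.50025749206543) (297, 179, 64, 52)
board S 173 (array([ 0.53588723, -0.34184862]), np.float64(-161.18451750756273), array([0.10345717, 0.01218148]), ((534.3951416015625, -341.976806640625), (103.50223541259766, 13.423746109008789), 18.82499885559082)) ((537.2611694335938, -343.55255126953125), (102.64714050292969, 13.312867164611816), 18.824922561645508) (165, 278, 43, 17)
```

```bash
cat >> h.py <<'E'
def edge(im,a,b,r=2.5,ch=None,lo=.12,hi=.88):
    """subpixel line through the strongest grey step near segment a-b; returns two image points"""
    g=cv2.cvtColor(im['pixels'],cv2.COLOR_RGB2GRAY).astype(np.float32) if ch is None else im['pixels'][...,ch].astype(np.float32)
    a,b=np.array(a,float),np.array(b,float);n=np.array([-(b-a)[1],(b-a)[0]]);n/=np.linalg.norm(n)
    o=np.arange(-r,r+.01,.25);pts=[]
    for t in np.linspace(lo,hi,40):
        q=a+t*(b-a)+o[:,None]*n
        p=cv2.remap(g,q[:,0].astype(np.float32).reshape(1,-1),q[:,1].astype(np.float32).reshape(1,-1),cv2.INTER_LINEAR)[0]
        d=np.abs(np.gradient(p))**2; pts.append(a+t*(b-a)+n*(o*d).sum()/d.sum())
    vx,vy,x,y=cv2.fitLine(np.array(pts,np.float32),cv2.DIST_HUBER,0,.01,.01).ravel()
    d=np.array([vx,vy]);p=np.array([x,y]); return p+d*((a-p)@d),p+d*((b-p)@d)
E
python3 - <<'E'
from h import *
T=grab('top');S=grab('scene')
t=np.array([(48,25),(18,145),(212,183),(236,66)],float)/4-.5+[130,153]
s=(np.array([(336,306),(222,215),(44,348),(158,440)],float)-[0,200])/5-.5+[295,120]
for n,im,p in(('T',T,t),('S',S,s)):
  for nm,i,j in(('+x wall',3,0),('-x wall',2,1),('far end',0,1)):
    A=p[i];B=p[j]
    for _ in range(2): A,B=edge(im,A,B,2)
    P=[onz(im,*q,.036) for q in(A,B)];d=P[1]-P[0];yaw=np.degrees(np.arctan2(d[1],d[0]))
    print(n,nm,'yaw',yaw.round(2),P[0][:2].round(4),P[1][:2].round(4))
E
```

```text
T +x wall yaw 76.63 [0.6079 0.1262] [0.6408 0.2648]
T -x wall yaw 78.82 [0.5204 0.1406] [0.5484 0.2823]
T far end yaw 168.73 [0.6393 0.2616] [0.5503 0.2793]
S +x wall yaw 78.53 [0.6142 0.1281] [0.6423 0.2666]
S -x wall yaw 79.39 [0.5302 0.1427] [0.5568 0.2847]
S far end yaw 168.24 [0.6419 0.2626] [0.5563 0.2804]
```

```bash
cat > plan.py <<'E'
import sys
from h import *
def plan(x,y,z,yaw,n,lim=None):
    """rows (tool frame shares) from the measured pose to TCP xyz with tool y at angle yaw (deg), tool down"""
    s=status.get_state();p=np.array(s['position']);M=q2R(s['ee_rot'])
    a=np.radians(yaw);Y=np.array([np.cos(a),np.sin(a),0]);Z=np.array([0,0,-1.]);X=np.cross(Y,Z);G=np.stack([X,Y,Z],1)
    rv=R.from_matrix(M.T@G).as_rotvec();tot=np.array([x,y,z])-p;out=[];dR=R.from_rotvec(rv/n).as_matrix()
    for i in range(n):
        out.append((M.T@(tot/n)/.3).round(4).tolist());M=M@dR
    print('dist',np.linalg.norm(tot).round(4),'pos',p.round(4)); print('xyz',out,'\nrot',(np.degrees(rv)/n/60).round(4).tolist(),'x',n)
E
python3 - <<'E'
from plan import *
T=grab('top')
for n,u,v in(('mallet',432,178),('oil',310,182),('chisel h',380,210)): print(n,onz(T,u/1.5625,v/1.5625,0).round(3))
plan(.624,-.132,.13,3.9,16)
E
```

```text
mallet [ 0.793 -0.132  0.   ]
oil [0.783 0.109 0.   ]
chisel h [ 0.727 -0.031  0.   ]
dist 0.7973 pos [0.2035 0.5378 0.2312]
xyz [[-0.1313, -0.0995, 0.0211], [-0.1381, -0.0899, 0.0211], [-0.1441, -0.0798, 0.0211], [-0.1494, -0.0693, 0.0211], [-0.154, -0.0585, 0.0211], [-0.1578, -0.0474, 0.0211], [-0.1608, -0.036, 0.0211], [-0.1629, -0.0245, 0.0211], [-0.1643, -0.0128, 0.0211], [-0.1647, -0.0011, 0.0211], [-0.1644, 0.0107, 0.0211], [-0.1632, 0.0223, 0.0211], [-0.1612, 0.0339, 0.0211], [-0.1584, 0.0453, 0.0211], [-0.1548, 0.0565, 0.0211], [-0.1503, 0.0674, 0.0211]] 
rot [-0.0, 0.0, 0.0681] x 16
```

>>> apply_moves(
  xyz=[
    [-0.131,-0.1,0.021],
    [-0.138,-0.09,0.021],
    [-0.144,-0.08,0.021],
    [-0.149,-0.069,0.021],
    [-0.154,-0.058,0.021],
    [-0.158,-0.047,0.021],
    [-0.161,-0.036,0.021],
    [-0.163,-0.024,0.021],
  ],
  rot=[
    [0,0,0.068],
    [0,0,0.068],
    [0,0,0.068],
    [0,0,0.068],
    [0,0,0.068],
    [0,0,0.068],
    [0,0,0.068],
    [0,0,0.068],
  ],
  hand=[0.1,0.1,0.1,0.1,0.1,0.1,0.1,0.1],
  force=40,
)

```text
clock: 1.45
position: [0.4149, 0.2019, 0.181]
ee_rot: [0.0, 0.45, 0.893, 0.0]
contact_force: [0.3, 0.3, 0.1]
width: 0.0466
gripper_force: 0.0
```

>>> apply_moves(
  xyz=[
    [-0.164,-0.013,0.021],
    [-0.165,-0.001,0.021],
    [-0.164,0.011,0.021],
    [-0.163,0.022,0.021],
    [-0.161,0.034,0.021],
    [-0.158,0.045,0.021],
    [-0.155,0.056,0.021],
    [-0.15,0.067,0.021],
  ],
  rot=[
    [0,0,0.068],
    [0,0,0.068],
    [0,0,0.068],
    [0,0,0.068],
    [0,0,0.068],
    [0,0,0.068],
    [0,0,0.068],
    [0,0,0.068],
  ],
  hand=[0.1,0.1,0.1,0.1,0.1,0.1,0.1,0.1],
)

```text
clock: 2.45
position: [0.625, -0.1326, 0.1303]
ee_rot: [0.0, 0.683, 0.73, 0.0]
contact_force: [0.3, 0.7, 0.6]
width: 0.0468
gripper_force: 0.0
```

Run:
```python
from plan import *
s=status.get_state();print(s['width'],s['qpos'].round(2),s['contact_force'])
plan(.624,-.132,.013,3.9,6)
```

```text
0.0467947782247625 [-0.32  0.44  1.51  0.    1.19 -0.39] [0.33420188 0.68574122 0.55678995]
dist 0.1173 pos [ 0.625  -0.1326  0.1303]
xyz [[0.0004, -0.0006, 0.0652], [0.0004, -0.0006, 0.0652], [0.0004, -0.0006, 0.0652], [0.0004, -0.0006, 0.0652], [0.0004, -0.0006, 0.0652], [0.0004, -0.0005, 0.0652]] 
rot [0.0001, -0.0, -0.0002] x 6
```

>>> apply_moves(
  xyz=[
    [0,0,0.1],
    [0,0,0.1],
    [0,0,0.1],
    [0,0,0.06],
    [0,0,0.03],
    [0,0,0],
    [0,0,0],
    [0,0,0],
  ],
  rot=[
    [0,0,0],
    [0,0,0],
    [0,0,0],
    [0,0,0],
    [0,0,0],
    [0,0,0],
    [0,0,0],
    [0,0,0],
  ],
  hand=[0.1,0.1,0.1,0.1,0.1,0.1,-1,-1],
  force=60,
)

```text
clock: 3.45
position: [0.6251, -0.1313, 0.0147]
ee_rot: [0.001, 0.682, 0.731, 0.001]
contact_force: [1.0, -0.0, 1.4]
width: 0.021
gripper_force: 59.6
```

>>> apply_moves(
  xyz=[
    [0,0,0],
    [0,0,0],
    [0,0,0],
    [0,0,0],
  ],
  rot=[
    [0,0,0],
    [0,0,0],
    [0,0,0],
    [0,0,0],
  ],
  hand=[-1,-1,-1,-1],
)

```text
clock: 3.95
position: [0.625, -0.1313, 0.0147]
ee_rot: [0.001, 0.682, 0.731, 0.001]
contact_force: [-0.1, 0.1, 5.3]
width: 0.0207
gripper_force: 60.1
```

Run:
```python
from plan import *
s=status.get_state();print(s['width'],s['gripper_force'],s['contact_force'],s['moment'])
T=grab('top');S=grab('scene');save(S,'g1.png',4,(240,180,330,265))
for n,im,rb in(('T',T,(215,155,268,182)),('S',S,(270,190,315,260))):
    h=hsv(im); m=(h[...,1]<60)&(h[...,2]>100); c,a,r,mm=blob(im,m,rb);print(a,axis(im,mm,.0025))
```

```text
0.02071241090051973 60.12787342071533 [-0.13819475  0.0745801   5.34725128] [ 0.06485402 -0.00192997  0.01243053]
3 (array([0.5838575 , 0.00966996]), np.float64(119.13902740002388), array([0.01168887, 0.00271093]), ((583.9555053710938, 9.97447395324707), (1.3651291131973267, 6.700838565826416), 27.50541877746582))
276 (array([ 0.617113  , -0.01079346]), np.float64(97.23729588062099), array([0.07490771, 0.0422529 ]), ((616.4853515625, -14.410476684570312), (79.82161712646484, 53.584266662597656), 79.79635620117188))
```

View pics/g1.png

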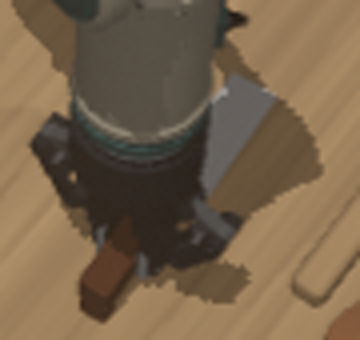

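The view shows the handle end sticking out past the closed fingers and the blade still flat in line, so the grip is good. I'll lift it and line up with the tray mouth.

>>> apply_moves(
  xyz=[
    [0,0,-0.03],
    [0,0,-0.06],
    [0,0,-0.06],
  ],
  rot=[
    [0,0,0],
    [0,0,0],
    [0,0,0],
  ],
  hand=[-1,-1,-1],
  force=90,
)

```text
clock: 4.42
position: [0.624, -0.1311, 0.0595]
ee_rot: [-0.0, 0.682, 0.731, -0.0]
contact_force: [-0.1, 0.3, -1.2]
width: 0.0203
gripper_force: 88.0
```

Run:
```python
from plan import *
s=status.get_state();print(s['width'],s['contact_force'])
plan(.5344,-.0366,.060,-11.5,6)
```

```text
0.020299640386552627 [-0.14312519  0.31420107 -1.23564133]
dist 0.1303 pos [ 0.624  -0.1311  0.0595]
xyz [[0.0559, -0.046, -0.0003], [0.0537, -0.0485, -0.0003], [0.0515, -0.0509, -0.0003], [0.0491, -0.0531, -0.0003], [0.0467, -0.0553, -0.0003], [0.0442, -0.0573, -0.0003]] 
rot [-0.0, -0.0, 0.043] x 6
```

>>> apply_moves(
  xyz=[
    [0.056,-0.046,0],
    [0.054,-0.049,0],
    [0.052,-0.051,0],
    [0.049,-0.053,0],
    [0.047,-0.055,0],
    [0.044,-0.057,0],
    [0,0,0.06],
    [0,0,0.06],
  ],
  rot=[
    [0,0,0.043],
    [0,0,0.043],
    [0,0,0.043],
    [0,0,0.043],
    [0,0,0.043],
    [0,0,0.043],
    [0,0,0],
    [0,0,0],
  ],
  hand=[-1,-1,-1,-1,-1,-1,-1,-1],
)

```text
clock: 5.42
position: [0.5349, -0.0362, 0.0234]
ee_rot: [0.001, 0.774, 0.633, 0.001]
contact_force: [0.4, -0.6, -1.1]
width: 0.0205
gripper_force: 88.2
```

Run:
```python
from plan import *
s=status.get_state();print(s['position'].round(4),s['ee_rot'].round(4))
T=grab('top');S=grab('scene')
def c(im,x0,y0,x1,y1,f): return cv2.convertScaleAbs(cv2.resize(np.ascontiguousarray(im['pixels'][y0:y1,x0:x1,::-1]),None,fx=f,fy=f,interpolation=0),alpha=1.5 if im is T else 1.2)
A=c(T,130,150,265,210,4);B=c(S,285,115,367,225,5)
out=np.zeros((600,800,3),np.uint8);out[:240,:540]=A
B=c(S,270,118,370,190,5);out[240:600,:500]=B
cv2.imwrite('pics/al.png',out)
```

```text
[ 0.5349 -0.0362  0.0234] [8.000e-04 7.742e-01 6.330e-01 6.000e-04]
```

View pics/al.png

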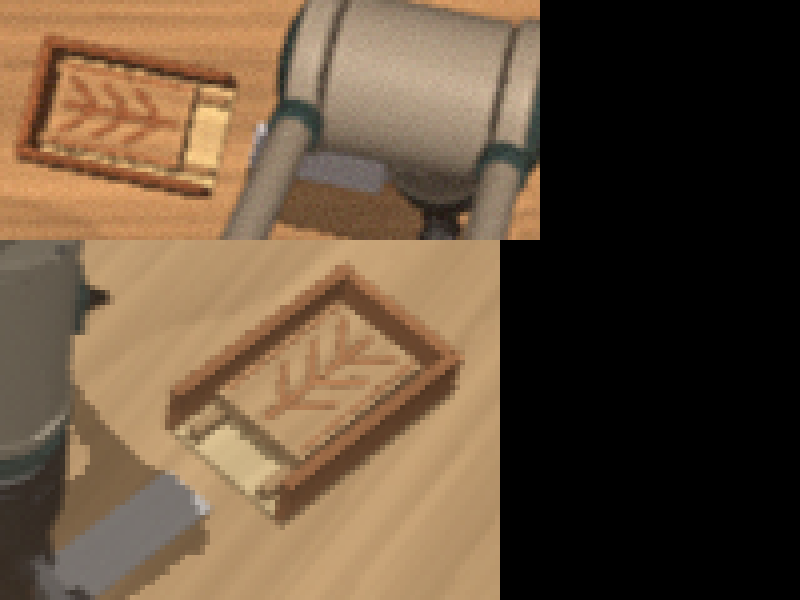

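Blade tip in the scene crop is at about (168,473)–(208,510), facing the light floor patch (197,438)–(252,490), and the two look in line. I'll check that with masks.

Run:
```python
from plan import *
s=status.get_state();M=q2R(s['ee_rot']);p=s['position']
tip=p+M[:,0]*.154;tip[2]=.011;print('tip pred',tip.round(4),'toolx yaw',np.degrees(np.arctan2(M[1,0],M[0,0])).round(2))
T=grab('top');S=grab('scene')
# scene blade
h=hsv(S);m=(h[...,1]<50)&(h[...,2]>75);c,a,r,mm=blob(S,m,(281,160,314,190));print('blade',a)
for q in((303.1,164.1),(311.1,171.5)):print('S tip corner',onz(S,*q,.0112).round(4))
for n,im,roi in(('T',T,(172,165,192,195)),('S',S,(300,145,333,175))):
    h=hsv(im);
    m=(h[...,0]>13)&(h[...,2]>(150 if n=='T' else 160)); 
    c,a,r,mm=blob(im,m,roi);print(n,'floor',c,a,axis(im,mm,.005)[0].round(4),axis(im,mm,.005)[3])
    d=.005*0
pr=onz(S,*((np.array([188,491.])-[0,240])/5-.5+[270,118]),.0112);print('S tip mid',pr)
```

```text
tip pred [0.5638 0.1149 0.011 ] toolx yaw 78.52
blade 359
S tip corner [0.5495 0.1169 0.0112]
S tip corner [0.5809 0.1095 0.0112]
T floor [181.26666667 183.6       ] 90 [0.5723 0.1522] ((572.1806640625, 151.57623291015625), (21.33233642578125, 41.164276123046875), 81.05208587646484)
S floor [317.08823529 161.11764706] 102 [0.5725 0.1534] ((573.1163940429688, 153.96481323242188), (24.602558135986328, 41.96311569213867), 80.78582763671875)
S tip mid [0.5650842  0.11346235 0.0112    ]
```

>>> apply_moves(
  xyz=[
    [0.03,0,0],
    [0.03,0,0],
    [0.03,0,0],
    [0.03,0,0],
    [0.03,0,0],
    [0.03,0,0],
    [0.03,0,0],
  ],
  rot=[
    [0,0,0],
    [0,0,0],
    [0,0,0],
    [0,0,0],
    [0,0,0],
    [0,0,0],
    [0,0,0],
  ],
  hand=[-1,-1,-1,-1,-1,-1,-1],
)

```text
clock: 6.5
position: [0.5472, 0.026, 0.0225]
ee_rot: [-0.0, 0.774, 0.633, 0.0]
contact_force: [0.5, -0.3, -1.3]
width: 0.0205
gripper_force: 88.1
```

>>> apply_moves(
  xyz=[
    [0,0,0],
  ],
  rot=[
    [0,0,0],
  ],
  hand=[-1],
)

```text
clock: 6.62
position: [0.5472, 0.0261, 0.0225]
ee_rot: [-0.0, 0.774, 0.633, 0.0]
contact_force: [-0.3, 0.3, -1.4]
width: 0.0204
gripper_force: 88.1
```

>>> apply_moves(
  xyz=[
    [0.03,0,0],
    [0.03,0,0],
    [0.03,0,0],
    [0.03,0,0],
    [0,0,0],
  ],
  rot=[
    [0,0,0],
    [0,0,0],
    [0,0,0],
    [0,0,0],
    [0,0,0],
  ],
  hand=[-1,-1,-1,-1,-1],
)

```text
clock: 7.25
position: [0.5544, 0.0614, 0.0225]
ee_rot: [0.0, 0.774, 0.633, 0.0]
contact_force: [-0.0, 0.9, -1.5]
width: 0.0203
gripper_force: 88.1
```

>>> apply_moves(
  xyz=[
    [0.03,0,0],
    [0.03,0,0],
    [0.03,0,0],
    [0.03,0,0],
    [0,0,0],
  ],
  rot=[
    [0,0,0],
    [0,0,0],
    [0,0,0],
    [0,0,0],
    [0,0,0],
  ],
  hand=[-1,-1,-1,-1,-1],
)

```text
clock: 7.88
position: [0.5616, 0.0967, 0.0225]
ee_rot: [0.0, 0.774, 0.633, 0.0]
contact_force: [0.2, 0.3, -1.0]
width: 0.0205
gripper_force: 88.1
```

Run:
```python
from plan import *
s=status.get_state();M=q2R(s['ee_rot']);p=s['position'];print('blade c',(p+M[:,0]*.104).round(4))
T=grab('top');S=grab('scene')
A=cv2.convertScaleAbs(np.ascontiguousarray(cv2.resize(T['pixels'][148:212,125:225,::-1],None,fx=5,fy=5,interpolation=0)),alpha=1.5)
B=np.ascontiguousarray(cv2.resize(S['pixels'][115:170,290:370,::-1],None,fx=5,fy=5,interpolation=0))
out=np.zeros((600,500,3),np.uint8);out[:320]=A;out[320:595,:400]=B;cv2.imwrite('pics/ins.png',out)
```

```text
blade c [0.5822 0.1987 0.0225]
```

View pics/ins.png

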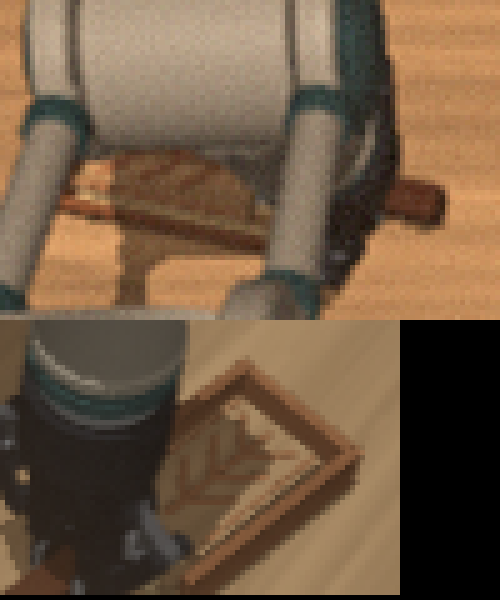

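No contact forces, and the panel lies undisturbed with the blade under it (5 mm short of the tray's centre). Lifting slowly.

>>> apply_moves(
  xyz=[
    [0,0,-0.005],
    [0,0,-0.005],
    [0,0,-0.005],
    [0,0,-0.006],
    [0,0,-0.008],
    [0,0,-0.01],
    [0,0,-0.012],
    [0,0,-0.014],
  ],
  rot=[
    [0,0,0],
    [0,0,0],
    [0,0,0],
    [0,0,0],
    [0,0,0],
    [0,0,0],
    [0,0,0],
    [0,0,0],
  ],
  hand=[-1,-1,-1,-1,-1,-1,-1,-1],
)

```text
clock: 8.98
position: [0.5615, 0.0959, 0.0423]
ee_rot: [-0.0, 0.774, 0.633, 0.0]
contact_force: [0.0, 0.0, -1.8]
width: 0.0207
gripper_force: 88.1
```

>>> apply_moves(
  xyz=[
    [0,0,-0.015],
    [0,0,-0.015],
    [0,0,-0.015],
    [0,0,-0.02],
    [0,0,-0.02],
    [0,0,-0.02],
    [0,0,-0.01],
    [0,0,0],
  ],
  rot=[
    [0,0,0],
    [0,0,0],
    [0,0,0],
    [0,0,0],
    [0,0,0],
    [0,0,0],
    [0,0,0],
    [0,0,0],
  ],
  hand=[-1,-1,-1,-1,-1,-1,-1,-1],
)

```text
clock: 9.98
position: [0.5616, 0.096, 0.0768]
ee_rot: [0.0, 0.774, 0.633, 0.0]
contact_force: [-0.3, 0.6, -2.2]
width: 0.0205
gripper_force: 88.1
```

Run:
```python
from plan import *
s=status.get_state();print(s['moment'],s['contact_force'])
S=grab('scene')
T=grab('top')
A=cv2.convertScaleAbs(np.ascontiguousarray(cv2.resize(T['pixels'][148:212,125:225,::-1],None,fx=4,fy=4,interpolation=0)),alpha=1.5)
B=np.ascontiguousarray(cv2.resize(S['pixels'][95:175,280:370,::-1],None,fx=4,fy=4,interpolation=0))
out=np.zeros((580,400,3),np.uint8);out[:256]=A;out[256:576,:360]=B;cv2.imwrite('pics/lift.png',out)
```

```text
[-0.09047729  0.0376849   0.03877182] [-0.28285323  0.56466739 -2.21132266]
```

View pics/lift.png

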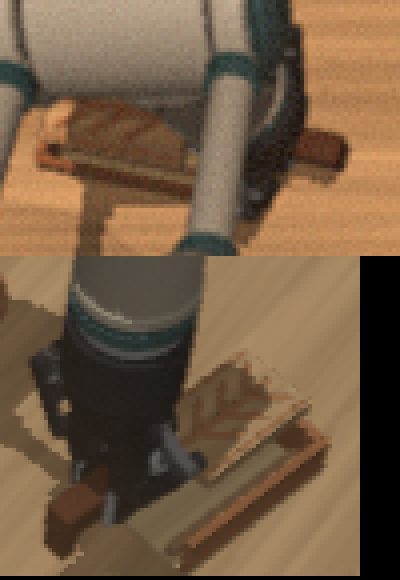

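The panel lies level on the blade, clear above the tray. I'll carry it smoothly to free bench in front of the tray mouth.

Run:
```python
from plan import *
plan(.59,-.109,.0768,0,14)
```

```text
dist 0.207 pos [0.5613 0.096  0.0764]
xyz [[-0.0465, 0.0164, -0.0001], [-0.0467, 0.0158, -0.0001], [-0.0469, 0.0151, -0.0001], [-0.0471, 0.0144, -0.0001], [-0.0473, 0.0137, -0.0001], [-0.0475, 0.0131, -0.0001], [-0.0477, 0.0124, -0.0001], [-0.0479, 0.0117, -0.0001], [-0.048, 0.011, -0.0001], [-0.0482, 0.0103, -0.0001], [-0.0483, 0.0096, -0.0001], [-0.0485, 0.0089, -0.0001], [-0.0486, 0.0082, -0.0001], [-0.0487, 0.0075, -0.0001]] 
rot [-0.0, -0.0, -0.0137] x 14
```

>>> apply_moves(
  xyz=[
    [-0.01,0.003,0],
    [-0.02,0.007,0],
    [-0.035,0.012,0],
    [-0.05,0.015,0],
    [-0.055,0.016,0],
    [-0.055,0.015,0],
    [-0.055,0.014,0],
    [-0.055,0.013,0],
  ],
  rot=[
    [0,0,-0.003],
    [0,0,-0.006],
    [0,0,-0.01],
    [0,0,-0.014],
    [0,0,-0.016],
    [0,0,-0.016],
    [0,0,-0.016],
    [0,0,-0.016],
  ],
  hand=[-1,-1,-1,-1,-1,-1,-1,-1],
)

```text
clock: 11.08
position: [0.574, -0.0093, 0.0765]
ee_rot: [0.0, 0.741, 0.671, 0.0]
contact_force: [-0.8, 0.3, -1.7]
width: 0.0205
gripper_force: 88.1
```

>>> apply_moves(
  xyz=[
    [-0.055,0.013,0],
    [-0.055,0.012,0],
    [-0.055,0.011,0],
    [-0.05,0.01,0],
    [-0.04,0.008,0],
    [-0.03,0.006,0],
    [-0.02,0.004,0],
    [-0.01,0.002,0],
  ],
  rot=[
    [0,0,-0.016],
    [0,0,-0.016],
    [0,0,-0.016],
    [0,0,-0.014],
    [0,0,-0.012],
    [0,0,-0.01],
    [0,0,-0.006],
    [0,0,-0.003],
  ],
  hand=[-1,-1,-1,-1,-1,-1,-1,-1],
)

```text
clock: 12.08
position: [0.5882, -0.1035, 0.0765]
ee_rot: [-0.0, 0.708, 0.707, 0.0]
contact_force: [-0.0, -1.1, -1.8]
width: 0.021
gripper_force: 88.1
```

>>> apply_moves(
  xyz=[
    [0,0,0.01],
    [0,0,0.02],
    [0,0,0.03],
    [0,0,0.04],
    [0,0,0.04],
    [0,0,0.025],
    [0,0,0.01],
    [0,0,0],
  ],
  rot=[
    [0,0,0],
    [0,0,0],
    [0,0,0],
    [0,0,0],
    [0,0,0],
    [0,0,0],
    [0,0,0],
    [0,0,0],
  ],
  hand=[-1,-1,-1,-1,-1,-1,-1,-1],
)

```text
clock: 13.08
position: [0.5882, -0.1033, 0.0238]
ee_rot: [-0.0, 0.708, 0.707, 0.0]
contact_force: [0.6, -0.3, -1.8]
width: 0.0207
gripper_force: 88.1
```

>>> apply_moves(
  xyz=[
    [0,0,0.008],
    [0,0,0.008],
    [0,0,0.005],
    [0,0,0.004],
    [0,0,0.003],
    [0,0,0.001],
    [0,0,0],
  ],
  rot=[
    [0,0,0],
    [0,0,0],
    [0,0,0],
    [0,0,0],
    [0,0,0],
    [0,0,0],
    [0,0,0],
  ],
  hand=[-1,-1,-1,-1,-1,-1,-1],
)

```text
clock: 13.95
position: [0.5881, -0.1033, 0.0153]
ee_rot: [0.0, 0.708, 0.707, 0.0]
contact_force: [-0.8, -0.7, -1.5]
width: 0.0208
gripper_force: 88.1
```

>>> apply_moves(
  xyz=[
    [0,0,0.001],
    [0,0,0.001],
    [0,0,0.001],
    [0,0,0],
  ],
  rot=[
    [0,0,0],
    [0,0,0],
    [0,0,0],
    [0,0,0],
  ],
  hand=[-1,-1,-1,-1],
)

```text
clock: 14.45
position: [0.5882, -0.1034, 0.0148]
ee_rot: [0.0, 0.708, 0.707, 0.0]
contact_force: [-1.5, 0.1, 3.0]
width: 0.0207
gripper_force: 88.5
```

>>> apply_moves(
  xyz=[
    [0,0,0],
    [0,0,0],
    [0,0,0],
    [0,0,0],
    [0,0,0],
    [0,0,-0.05],
    [0,0,-0.15],
    [0,0,-0.15],
  ],
  rot=[
    [0,0,0],
    [0,0,0],
    [0,0,0],
    [0,0,0],
    [0,0,0],
    [0,0,0],
    [0,0,0],
    [0,0,0],
  ],
  hand=[-0.4,-0.2,0,0.1,0.1,0.1,0.1,0.1],
  force=20,
)

```text
clock: 15.45
position: [0.5881, -0.1033, 0.1213]
ee_rot: [0.0, 0.708, 0.707, 0.0]
contact_force: [0.8, -0.3, 0.1]
width: 0.0466
gripper_force: 0.0
```

>>> apply_moves(
  xyz=[
    [-0.1,-0.1,-0.05],
    [-0.1,-0.15,0],
    [-0.1,-0.15,0],
    [-0.1,-0.15,0],
  ],
  rot=[
    [0,0,0],
    [0,0,0],
    [0,0,0],
    [0,0,0],
  ],
  hand=[1,1,1,1],
)

```text
clock: 15.95
position: [0.4219, -0.224, 0.1356]
ee_rot: [0.001, 0.707, 0.707, 0.0]
contact_force: [0.8, -1.6, 0.2]
width: 0.0855
gripper_force: 0.0
```

Run:
```python
from plan import *
T=grab('top');S=grab('scene')
A=cv2.convertScaleAbs(np.ascontiguousarray(cv2.resize(T['pixels'][130:240,185:375,::-1],None,fx=4,fy=4,interpolation=0)),alpha=1.5)
cv2.imwrite('pics/setT.png',A)
B=cv2.resize(S['pixels'][150:310,150:340,::-1],None,fx=3.7,fy=3.7,interpolation=0);cv2.imwrite('pics/setS.png',B)
```

```text
(no output)
```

View pics/setT.png

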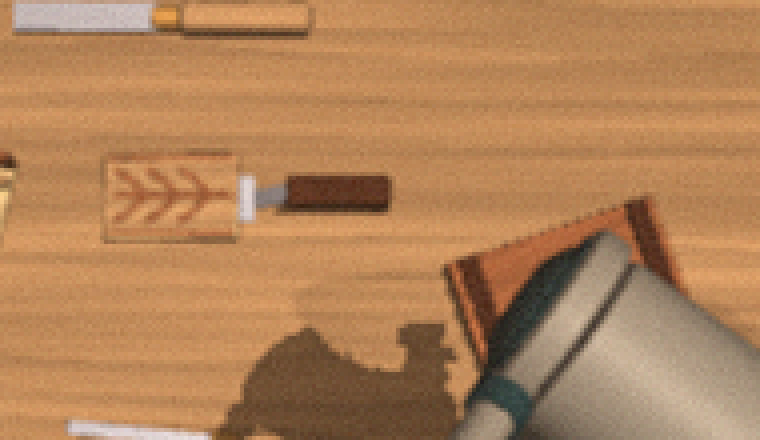

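View pics/setS.png

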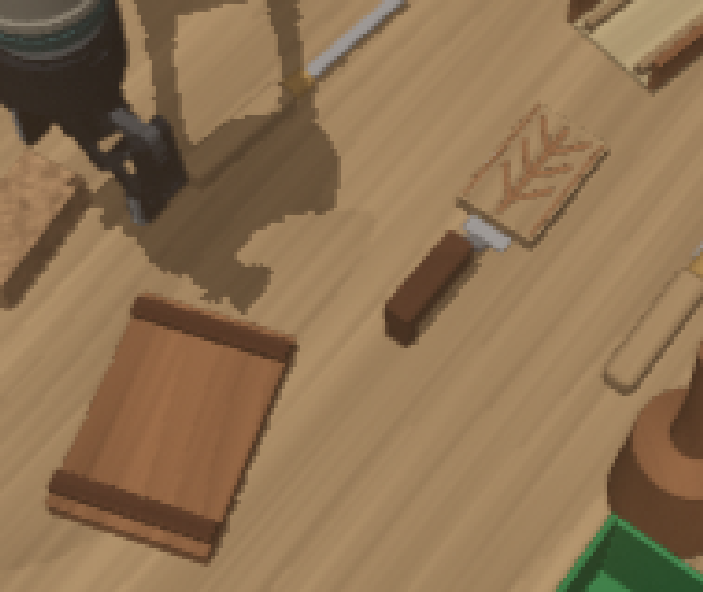

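The panel lies centred on the blade with the spatula flat on the bench; panel corners in the top crop are about (105,155), (237,152), (238,240) and (106,243). The board is fully visible in the scene crop. I'll fit edge lines for both.

Run:
```python
from plan import *
T=grab('top');S=grab('scene');T0=dict(T);T0['pixels']=np.load('top0.npy')
tc=lambda q:np.array(q)/4-.5+[185,130]
sc=lambda q:np.array(q)/3.7-.5+[150,150]
oc=lambda q:np.array(q)/1.5625-.5
def L(nm,im,a,b,z,r=1.5,ch=None):
    for _ in range(2): a,b=edge(im,a,b,r,ch,.08,.92)
    P=[onz(im,*q,z)[:2] for q in(a,b)];d=P[1]-P[0]
    print(nm,'yaw',round(np.degrees(np.arctan2(d[1],d[0]))%180,2),'mid',((P[0]+P[1])/2).round(4),'len',round(np.hypot(*d),4),'px',a.round(1),b.round(1)); return (P[0]+P[1])/2
print('PANEL');z=.0165
for im,f,c,n in((T,tc,[(105,155),(237,152),(238,240),(106,243)],'T'),(S,sc,[(608,152),(532,238),(458,200),(540,104)],'S')):
    m=[L(n+str(i),im,f(c[i]),f(c[(i+1)%4]),z) for i in range(4)];print('   centre',np.mean(m,0).round(4))
    P=np.array([onz(im,*f(q),z)[:2] for q in c]);print('   hand',P.round(4).tolist(),P.mean(0).round(4))
print('BOARD')
a=L('S long R',S,sc((285,362)),sc((218,522)),.018);b=L('S long L',S,sc((132,318)),sc((62,472)),.018)
c=L('S end+',S,sc((145,296)),sc((297,345)),.026);d=L('S end-',S,sc((50,485)),sc((212,535)),.026);print((a+b)/2,(c+d)/2)
c=L('S bed+',S,sc((132,318)),sc((288,361)),.018);d=L('S bed-',S,sc((62,471)),sc((220,522)),.026);print((c+d)/2)
a=L('T long +x',T0,oc((475,305)),oc((540,283)),.018);b=L('T long -x',T0,oc((490,357)),oc((555,334)),.018)
c=L('T end+',T0,oc((463,309)),oc((483,360)),.026);d=L('T end-',T0,oc((545,281)),oc((562,333)),.026);print((a+b)/2,(c+d)/2)
```

```text
PANEL
T0 yaw 92.83 mid [0.617  0.0142] len 0.0982 px [210.8 169.2] [243.8 167.9]
T1 yaw 1.76 mid [ 0.5875 -0.0384] len 0.0662 px [244.6 167.5] [245.  189.5]
T2 yaw 90.34 mid [0.5514 0.0122] len 0.0975 px [244.  190.4] [211.  190.3]
T3 yaw 177.59 mid [0.5844 0.0624] len 0.066 px [210.  190.2] [211.6 168.3]
   centre [0.5851 0.0126]
   hand [[0.6174, 0.0635], [0.6205, -0.0347], [0.5543, -0.0365], [0.5513, 0.0609]] [0.5859 0.0133]
S0 yaw 90.12 mid [0.6228 0.0133] len 0.0914 px [313.9 190.6] [294.1 214.5]
S1 yaw 2.91 mid [ 0.5909 -0.0364] len 0.0593 px [292.8 214.7] [273.4 203.4]
S2 yaw 89.06 mid [0.5608 0.0126] len 0.1015 px [272.9 203.2] [295.8 177.9]
S3 yaw 176.99 mid [0.5913 0.062 ] len 0.0621 px [295.5 177.6] [314.1 190.2]
   centre [0.5915 0.0129]
   hand [[0.6225, 0.0591], [0.62, -0.032], [0.5614, -0.0384], [0.5603, 0.0636]] [0.5911 0.0131]
BOARD
S long R yaw 107.51 mid [ 0.5663 -0.2635] len 0.1157 px [227.8 247.9] [209.  290.8]
S long L yaw 109.37 mid [ 0.4611 -0.3006] len 0.1144 px [184.6 235.2] [165.4 276.7]
S end+ yaw 19.24 mid [ 0.4943 -0.2129] len 0.1086 px [188.7 229.3] [230.1 241.8]
S end- yaw 20.47 mid [ 0.5386 -0.352 ] len 0.1076 px [162.4 282.6] [206.3 295.9]
[ 0.51367678 -0.2820369 ] [ 0.51642907 -0.28246562]
S bed+ yaw 19.19 mid [ 0.4955 -0.2276] len 0.1101 px [185.3 235.2] [227.1 247.9]
S bed- yaw 18.78 mid [ 0.5352 -0.3369] len 0.1064 px [166.4 276.3] [209.  290.5]
[ 0.51534869 -0.28224114]
T long +x yaw 109.11 mid [ 0.5661 -0.2718] len 0.1303 px [303.  193.2] [344.6 179.2]
T long -x yaw 109.7 mid [ 0.4608 -0.3009] len 0.1292 px [313.6 229.4] [355.2 214.7]
T end+ yaw 20.12 mid [ 0.4836 -0.2051] len 0.1011 px [295.6 197.3] [307.9 230.2]
T end- yaw 18.3 mid [ 0.536  -0.3543] len 0.1016 px [347.  179.8] [358.8 212.7]
[ 0.51342926 -0.28634389] [ 0.50982941 -0.27970647]
```

Run:
```python
from plan import *
plan(.588,.0128,.1,0.3,6)
```

```text
dist 0.2906 pos [ 0.423  -0.2237  0.1355]
xyz [[0.1318, 0.0911, 0.0198], [0.1316, 0.0913, 0.0198], [0.1315, 0.0915, 0.0198], [0.1313, 0.0918, 0.0198], [0.1312, 0.092, 0.0198], [0.131, 0.0922, 0.0197]] 
rot [0.0003, 0.0001, -0.0015] x 6
```

>>> apply_moves(
  xyz=[
    [0.132,0.091,0.02],
    [0.132,0.091,0.02],
    [0.132,0.091,0.02],
    [0.131,0.092,0.02],
    [0.131,0.092,0.02],
    [0.131,0.092,0.02],
    [0,0,0],
  ],
  rot=[
    [0,0,-0.0015],
    [0,0,-0.0015],
    [0,0,-0.0015],
    [0,0,-0.0015],
    [0,0,-0.0015],
    [0,0,-0.0015],
    [0,0,0],
  ],
  hand=[1,1,1,1,1,1,1],
)

```text
clock: 17.02
position: [0.5897, 0.0184, 0.0981]
ee_rot: [0.0, 0.702, 0.712, 0.001]
contact_force: [-1.5, -0.4, 0.4]
width: 0.0854
gripper_force: 0.0
```

>>> apply_moves(
  xyz=[
    [0,0,0.1],
    [0,0,0.1],
    [0,0,0.06],
    [0,0,0.03],
    [0,0,0.015],
    [0,0,0.006],
    [0,0,0],
  ],
  rot=[
    [0,0,0],
    [0,0,0],
    [0,0,0],
    [0,0,0],
    [0,0,0],
    [0,0,0],
    [0,0,0],
  ],
  hand=[1,1,1,1,1,1,1],
)

```text
clock: 17.9
position: [0.5875, 0.014, 0.0057]
ee_rot: [0.0, 0.704, 0.71, 0.0]
contact_force: [0.3, 0.3, -0.2]
width: 0.0856
gripper_force: 0.0
```

>>> apply_moves(
  xyz=[
    [0,0,0.006],
    [0,0,0.006],
    [0,0,0.005],
    [0,0,0.004],
    [0,0,0.004],
    [0,0,0],
  ],
  rot=[
    [0,0,0],
    [0,0,0],
    [0,0,0],
    [0,0,0],
    [0,0,0],
    [0,0,0],
  ],
  hand=[1,1,1,1,1,1],
)

```text
clock: 18.65
position: [0.587, 0.0141, -0.0025]
ee_rot: [-0.0, 0.704, 0.71, -0.0]
contact_force: [-0.4, -0.1, 0.2]
width: 0.0852
gripper_force: 0.0
```

>>> apply_moves(
  xyz=[
    [0,0,0],
    [0,0,0],
    [0,0,0],
    [0,0,0],
    [0,0,0],
    [0,0,0],
  ],
  rot=[
    [0,0,0],
    [0,0,0],
    [0,0,0],
    [0,0,0],
    [0,0,0],
    [0,0,0],
  ],
  hand=[0.8,0.65,0.5,0.4,0.3,0.3],
  force=30,
)

```text
clock: 19.4
position: [0.5873, 0.014, -0.0021]
ee_rot: [0.0, 0.704, 0.71, 0.0]
contact_force: [-0.2, -0.5, 3.8]
width: 0.0634
gripper_force: 33.4
```

>>> apply_moves(
  xyz=[
    [0,0,-0.004],
    [0,0,-0.006],
    [0,0,-0.01],
    [0,0,-0.03],
    [0,0,-0.06],
    [0,0,-0.1],
    [0,0,-0.1],
    [0,0,-0.05],
  ],
  rot=[
    [0,0,0],
    [0,0,0],
    [0,0,0],
    [0,0,0],
    [0,0,0],
    [0,0,0],
    [0,0,0],
    [0,0,0],
  ],
  hand=[0.3,0.3,0.3,0.3,0.3,0.3,0.3,0.3],
  force=40,
)

```text
clock: 20.4
position: [0.588, 0.014, 0.1078]
ee_rot: [0.001, 0.704, 0.71, 0.001]
contact_force: [0.6, 0.1, -0.8]
width: 0.0628
gripper_force: 43.9
```

Run:
```python
from plan import *
s=status.get_state();print(s['width'],s['gripper_force'],s['contact_force'],s['moment'])
plan(.5125,-.2815,.1,19.2,10)
S=grab('scene')
h=hsv(S);m=(h[...,1]<60)&(h[...,2]>100); c,a,r,mm=blob(S,m,(260,180,325,225));print('blade',a,axis(S,mm,.0025))
```

```text
0.06282236639874125 43.87607216835022 [ 0.63983244  0.10932087 -0.75416572] [-0.00767948  0.02790616 -0.04714995]
dist 0.3051 pos [0.588  0.014  0.1078]
xyz [[-0.0983, -0.026, 0.0026], [-0.0974, -0.0292, 0.0026], [-0.0964, -0.0323, 0.0026], [-0.0953, -0.0355, 0.0026], [-0.0941, -0.0386, 0.0026], [-0.0927, -0.0416, 0.0026], [-0.0913, -0.0446, 0.0026], [-0.0898, -0.0476, 0.0026], [-0.0882, -0.0505, 0.0026], [-0.0865, -0.0534, 0.0026]] 
rot [0.0003, 0.0001, -0.0312] x 10
blade 383 (array([ 0.58943855, -0.0058901 ]), np.float64(85.88801500193223), array([0.09536618, 0.0332541 ]), ((588.226318359375, -0.5438423156738281), (34.689552307128906, 107.19413757324219), 0.2121252417564392))
```

>>> apply_moves(
  xyz=[
    [-0.05,-0.013,0],
    [-0.098,-0.026,0],
    [-0.097,-0.029,0],
    [-0.096,-0.032,0],
    [-0.095,-0.036,0],
    [-0.094,-0.039,0],
    [-0.093,-0.042,0],
    [-0.091,-0.045,0],
  ],
  rot=[
    [0,0,0],
    [0,0,-0.031],
    [0,0,-0.031],
    [0,0,-0.031],
    [0,0,-0.031],
    [0,0,-0.031],
    [0,0,-0.031],
    [0,0,-0.031],
  ],
  hand=[0.3,0.3,0.3,0.3,0.3,0.3,0.3,0.3],
)

```text
clock: 21.45
position: [0.5278, -0.2087, 0.1038]
ee_rot: [-0.002, 0.619, 0.785, -0.0]
contact_force: [-0.3, -0.5, -1.2]
width: 0.0628
gripper_force: 43.8
```

>>> apply_moves(
  xyz=[
    [-0.09,-0.048,0],
    [-0.088,-0.05,0],
    [-0.05,-0.04,0],
    [0,0,0],
    [0,0,0],
  ],
  rot=[
    [0,0,-0.031],
    [0,0,-0.031],
    [0,0,-0.031],
    [0,0,0],
    [0,0,0],
  ],
  hand=[0.3,0.3,0.3,0.3,0.3],
)

```text
clock: 22.08
position: [0.5068, -0.2837, 0.1046]
ee_rot: [-0.001, 0.581, 0.814, 0.0]
contact_force: [0.5, 0.6, -0.6]
width: 0.0631
gripper_force: 43.9
```

Run:
```python
from plan import *
s=status.get_state();print(s['width'],s['contact_force'])
plan(.5125,-.2815,.045,19.2,6)
```

```text
0.06306654411455356 [ 0.46645854  0.64148913 -0.58302348]
dist 0.0599 pos [ 0.5068 -0.2837  0.1046]
xyz [[0.0, 0.0034, 0.0331], [0.0, 0.0034, 0.0331], [0.0, 0.0034, 0.0331], [0.0001, 0.0034, 0.0331], [0.0001, 0.0034, 0.0331], [0.0001, 0.0034, 0.0331]] 
rot [-0.0002, -0.0004, -0.0006] x 6
```

>>> apply_moves(
  xyz=[
    [0,0.007,0.03],
    [0,0.007,0.04],
    [0,0.006,0.05],
    [0,0,0.05],
    [0,0,0.03],
    [0,0,0],
    [0,0,0],
  ],
  rot=[
    [0,0,0],
    [0,0,0],
    [0,0,0],
    [0,0,-0.004],
    [0,0,0],
    [0,0,0],
    [0,0,0],
  ],
  hand=[0.3,0.3,0.3,0.3,0.3,0.3,0.3],
)

```text
clock: 22.95
position: [0.5136, -0.2826, 0.0458]
ee_rot: [0.0, 0.579, 0.816, 0.0]
contact_force: [0.2, 0.1, -0.7]
width: 0.0632
gripper_force: 43.9
```

Run:
```python
from plan import *
S=grab('scene')
cv2.imwrite('pics/pre.png',cv2.resize(S['pixels'][205:310,150:260,::-1],None,fx=5.5,fy=5.5,interpolation=0))
s=status.get_state();M=q2R(s['ee_rot']);print(M.round(4).tolist(),s['position'])
```

```text
[[-0.3302, 0.9439, 0.001], [0.9439, 0.3302, -0.0006], [-0.0009, 0.0008, -1.0]] [ 0.51365619 -0.2826895   0.04608242]
```

View pics/pre.png

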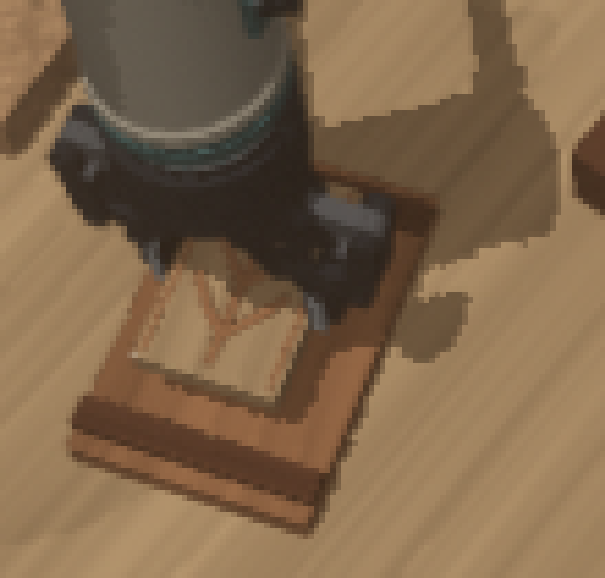

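Last view: the panel hangs over the board parallel to the cleats, its near edge (130,358)–(285,405) against the cleat edge (75,405)–(325,475). I'll check its lengthwise margin numerically.

Run:
```python
from plan import *
S=grab('scene')
f=lambda q:np.array(q)/5.5-.5+[150,205]
s=status.get_state();M=q2R(s['ee_rot']);p=s['position'];z=p[2]+.0046+.014
a,b=f((130,356)),f((280,402))
for _ in range(2): a,b=edge(S,a,b,1.5)
P=[onz(S,*q,z) for q in(a,b)];m=(P[0]+P[1])/2-[.0014,-.0017,0];d=P[1]-P[0]
print('edge yaw',np.degrees(np.arctan2(d[1],d[0])),np.linalg.norm(d),'panel edge in tool x,y',M[:,:2].T@(m-p))
c=np.array([.5128,-.2815,0]);print('edge in board x',(m-c)[:2]@M[:2,0],'y',(m-c)[:2]@M[:2,1])
```

```text
edge yaw 19.662748588754628 0.06575281710291003 panel edge in tool x,y [-0.04737025  0.00138949]
edge in board x -0.04877837062488901 y 0.001767597592481413
```

>>> apply_moves(
  xyz=[
    [0,0,0.02],
    [0,0,0.03],
    [0,0,0.02],
    [0,0,0.015],
    [0,0,0.008],
    [0,0,0.006],
    [0,0,0.003],
    [0,0,0],
  ],
  rot=[
    [0,0,0],
    [0,0,0],
    [0,0,0],
    [0,0,0],
    [0,0,0],
    [0,0,0],
    [0,0,0],
    [0,0,0],
  ],
  hand=[0.3,0.3,0.3,0.3,0.3,0.3,0.3,0.3],
)

```text
clock: 24.05
position: [0.5133, -0.2824, 0.015]
ee_rot: [0.0, 0.579, 0.816, 0.0]
contact_force: [0.2, -0.4, -0.8]
width: 0.0629
gripper_force: 43.9
```

>>> apply_moves(
  xyz=[
    [0,0,0.002],
    [0,0,0.002],
    [0,0,0.001],
    [0,0,0],
  ],
  rot=[
    [0,0,0],
    [0,0,0],
    [0,0,0],
    [0,0,0],
  ],
  hand=[0.3,0.3,0.3,0.3],
)

```text
clock: 24.55
position: [0.5133, -0.2824, 0.0135]
ee_rot: [0.0, 0.579, 0.816, 0.0]
contact_force: [0.1, -0.7, 0.8]
width: 0.0629
gripper_force: 43.9
```

Contact has begun; a touch more, then release.

>>> apply_moves(
  xyz=[
    [0,0,0.001],
    [0,0,0.001],
    [0,0,0],
  ],
  rot=[
    [0,0,0],
    [0,0,0],
    [0,0,0],
  ],
  hand=[0.3,0.3,0.3],
)

```text
clock: 24.92
position: [0.5133, -0.2824, 0.0135]
ee_rot: [0.0, 0.579, 0.816, 0.0]
contact_force: [-1.9, 0.8, 5.2]
width: 0.0632
gripper_force: 44.5
```

>>> apply_moves(
  xyz=[
    [0,0,0],
    [0,0,0],
    [0,0,0],
    [0,0,0],
    [0,0,-0.01],
    [0,0,-0.03],
    [0,0,-0.1],
    [0,0,-0.15],
  ],
  rot=[
    [0,0,0],
    [0,0,0],
    [0,0,0],
    [0,0,0],
    [0,0,0],
    [0,0,0],
    [0,0,0],
    [0,0,0],
  ],
  hand=[0.55,0.7,0.9,1,1,1,1,1],
  force=20,
)

```text
clock: 25.92
position: [0.5125, -0.2818, 0.1001]
ee_rot: [-0.001, 0.579, 0.816, 0.0]
contact_force: [0.5, -1.2, 0.5]
width: 0.0854
gripper_force: 0.0
```

>>> apply_moves(
  xyz=[
    [0,0,-0.15],
    [-0.02,-0.15,-0.05],
    [-0.02,-0.18,0],
    [-0.02,-0.18,0],
    [0,-0.1,0],
    [0,0,0],
    [0,0,0],
  ],
  rot=[
    [0,0,0],
    [0,0,0],
    [0,0,0],
    [0,0,0],
    [0,0,0],
    [0,0,0],
    [0,0,0],
  ],
  hand=[1,1,1,1,1,1,1],
)

```text
clock: 26.8
position: [0.3472, -0.3599, 0.1604]
ee_rot: [0.001, 0.579, 0.815, 0.0]
contact_force: [1.3, -0.5, 0.2]
width: 0.0851
gripper_force: 0.0
```

Run:
```python
from plan import *
S=grab('scene');T=grab('top')
np.save('scene1.npy',S['pixels'])
for n,im,roi,v0 in(('S',S,(155,205,250,305),150),('T',T,(290,170,370,240),120)):
    h=hsv(im); m=(h[...,0]>10)&(h[...,0]<25)&(h[...,2]>(130 if n=='S' else 105))
    d0=np.load({'S':'scene0.npy','T':'top0.npy'}[n]).astype(int)
    m=(np.abs(im['pixels'].astype(int)-d0).sum(2)>45)
    c,a,r,mm=blob(im,m,roi);C,yaw,_,rc=axis(im,mm,.032);print(n,a,'ctr',C.round(4),'yaw',round(yaw,1),rc)
    d=C-np.array([.5128,-.2815]);u=np.array([-.329,.944]);print('  off along/lat mm',(d@u*1000).round(1),(d@[u[1],-u[0]]*1000).round(1))
# what else changed in scene
for n,im in(('S',S),('T',T)):
    d0=np.load({'S':'scene0.npy','T':'top0.npy'}[n]).astype(int)
    k,l,s,c=cv2.connectedComponentsWithStats((np.abs(im['pixels'].astype(int)-d0).sum(2)>60).astype(np.uint8));print(n,[(c[i].round().astype(int).tolist(),int(s[i,4])) for i in range(1,k) if s[i,4]>25])
```

```text
S 873 ctr [ 0.4044 -0.2488] yaw 100.6 ((407.34478759765625, -251.08921813964844), (60.496498107910156, 137.34927368164062), 10.371466636657715)
  off along/lat mm 66.6 -91.6
T 511 ctr [ 0.5127 -0.283 ] yaw 107.7 ((511.83990478515625, -280.23297119140625), (65.60313415527344, 105.17323303222656), 18.9075927734375)
  off along/lat mm -1.3 -0.6
S [([10, 34], 699), ([91, 20], 1122), ([154, 117], 19643), ([133, 77], 1587), ([92, 72], 332), ([23, 86], 1210), ([107, 102], 27), ([141, 113], 291), ([333, 148], 620), ([279, 223], 1605), ([196, 262], 580)]
T [([253, 173], 1227), ([161, 178], 580), ([325, 201], 254), ([342, 206], 81), ([332, 209], 27), ([324, 211], 29), ([433, 287], 6009), ([221, 313], 10128), ([61, 343], 4966), ([343, 346], 2433), ([239, 365], 398), ([224, 376], 144), ([209, 379], 35)]
```

```bash
python3 -c "
from h import *
print(job.sign_off())"
```

```text
the job is handed in; nothing more can be done
None
```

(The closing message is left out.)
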